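# Lock the vibrating casting table by feel

### The job

Lock the vibrating table: take the red-handled locking pin out of its wooden stand, put its tip down through the slot in the yellow lock box and slide it lightly along the slot until you feel it drop into the hole of the sprung catch bar hidden underneath, then push the pin fully home, upright with its collar flush on the box, and let go. Work by feel and gently: the pin's shank must never be pressed against the bar or the slot, down or sideways, with more than about 10 N. Leave everything else where it stands.

Things in the scene. Friction and masses are not known exactly. Their poses are not given: they have to be found in the camera images.
- pin: The locking pin, loose, 0.10 to 0.16 kg, at the start upright in the wooden stand. Origin: centre of its tip; z runs up the pin. From the tip up: round steel shank 10 mm in diameter, 40 mm long, 1.5 mm chamfer at the tip; steel collar 30 mm in diameter, 6 mm thick; square red plastic handle 22 x 22 mm, 50 mm tall, its flats facing x and y.
- pin_grip (a point): Centre of the red handle, 71 mm above the pin's tip (31 mm above the underside of the collar); axes as the pin's.
- pin_collar (a point): On the pin's axis at the underside of the collar, 40 mm above the tip.
- stand: Wooden block 80 x 80 x 45 mm, fixed to the bench, with one 13 mm hole in the middle of its top, 43 mm deep, in which the pin stands with its collar on the block. Origin: centre of its underside.
- shaker: Vibrating table, fixed, 250 (x) x 300 (y) mm, steel deck 90 mm high with a loose pot on it; origin under its centre. Along its -x edge: yellow lock box, 64 x 250 mm. The sprung bar in it yields down at 1 to 2 N, then 0.7 N per mm, hard stop at 12 mm; along y 5 N per mm to 6 mm. Once the tip is over the hole the bar springs up round it: the downward force vanishes, a sideways one builds.
- slot (a point): Centre of the slot on the top face of the yellow lock box, 120 mm above the bench; z up, the slot runs along this frame's y. It is 14 mm wide (x) and 90 mm long (y), through a plate 8 mm thick. When home, the underside of the pin's collar lies on this face and the tip is 20 mm below the bar's upper face; below the hole there is room for the whole shank.
- slot_end (a point): End of the slot on the box's +y side, on the top face, 45 mm from the slot's centre; axes as the slot's.
- under_slot (a point): Point 20 mm under the slot's centre, axes as the slot's, on the upper face of the hidden black catch bar, which lies under the whole slot. The bar has one through hole, 13 mm along y by 18 mm along x, centred across the slot. Its centre may be anywhere within 36 mm either side of this point along y, different every time and not measured. The downward and sideways give is told under shaker.
- pot_in (a point): Inner floor of the plaster pot on the deck (96 mm across, 85 mm tall), loose; leave it.
- cup_in (a point): Inner floor of the red plastic cup (84 mm across, 110 mm tall), loose; leave it.
- spatula: Spatula lying flat along its own x axis, loose; leave it.
- bowl_in (a point): Inner floor of the white bowl (140 mm across, 60 mm tall), loose; leave it.
- jar: Amber jar, 60 mm across, 80 mm tall, origin under its base, loose; leave it.
- vase_in (a point): Inner floor of the concrete vessel (90 mm across, 100 mm tall), loose; leave it.
- sander: Cork sanding block 100 x 60 x 30 mm, origin under its middle, loose; leave it.
There are look-alikes about, which are no part of the job. Leave any blue look-alike of the pin alone. Of the things shaped like the stand, the wooden one is meant.

How it is judged:
By the outcome, as a careful person would: the job done as asked, in the order asked, and still so for the second after the job is handed in, with the robot touching nothing.
It also fails if it takes over 72 s, if anything falls off the work surface, if the arm or the gripper's body presses on something with over 40 N, if the wrist force passes 120 N, or if a joint passes its speed limit or range.

### The arm

A 7-joint arm with a two-finger parallel gripper is mounted at the origin on the work surface. World frame = base frame: x ahead of the robot, y to its left, z up, the work surface at z = 0. Lengths are in m, angles in rad, forces in N, time in s.
With the tool pointing down it reaches from about 0.425 to 0.875 m from the base axis. Payload 4.7 kg.
Tool frame: the origin (TCP) lies midway between the tips of the shut fingers; the grasp point (between the pads) lies 19 mm behind it; z points along the fingers, x is the direction in which the jaws open and shut, and the axes are right-handed (so a half turn about z gives the same grasp; the last joint's range is limited). The gripper opens to 87 mm and grips with 3 to 60 N. Pads are 19 mm wide; open, the fingers measure 117 mm over their backs; the gripper's body (75 mm by 190 mm) begins 51 mm behind the grasp point.
Start: joints at [1.351, 0.321, -0.07, 1.45, 0.023, 1.371, -0.057], TCP at [0.151, -0.632, 0.223] pointing down, gripper open.
Joint ranges: [-2.86, 2.86], [-0.3, 2.09], [-1.38, 1.24], [0.06, 2.45], [-1.56, 4.7], [0.09, 2.05], [-2.69, 2.69]. Speed limits (rad/s): [2.57, 2.57, 3.14, 3.14, 3.14, 3.14, 3.14].

### API

Orientations are given as a rotation vector (axis times angle).
In Python, from bench import get_state, eyes, ticket gives the robot as it stands.
- The arm moves only by the tool carry_out, never from a script. Its argument "motion" is a list of rows, each a list of 2 entries, a list of its own where there are three numbers: the shift along the world's x, y, z in m, then the turn about the world's z in rad. A call has 1 to 20 rows; each row is the pose to reach, as a shift and turn from the pose commanded when the call began; what a row does not reach only later rows make up. A row lasts 1/10 s, in which the tool goes at most 50 mm and 8.59 degrees, less where a joint would pass 70% of its speed; a pose out of reach is approached as far as the arm can. A call with a gripper value outside its range is refused whole. "grip" is the gripper command: -1 is fully open, 1 is shut, values between are in proportion, set as the call begins (left out, the last holds). The fingers move at their own pace and stop on an object; "squeeze" is the grip in N (left out, the last holds). Time passes only in rows, so rows that repeat a pose let the fingers close. It gives the time, the measured TCP pose, the force and the opening at its end, in the units of the state.
- get_state(): the state, without advancing time (a new reading comes with each control period).
- eyes.get_image(name): name is "side" or "top"; returns a dict with "pixels" (400x640x3 uint8, blue, green, red), "mtx" (3x3 intrinsics, pixels), "extrinsics" (4x4, takes a point from camera to world coordinates). Camera axes: x right, y down, z forward; pixel columns grow to the right and rows downward; lengths in m; the calibration is good to about 2 mm. A picture is of the moment at which its call begins. There is no depth.
- ticket.close_job(): hands the job in, once; it reports no verdict.
The state is a dict: "time": time; "joint_positions": joint angles; "qd": joint speeds; "joint_torque": joint torques, N m; "position": TCP position; "tool_rot": TCP orientation; "ft_force": force on the tool from outside, world axes, zero at the start; "torque": the same for the moment, N m; "grip_width": opening from 0.0 (shut) to 1.0 (fully open).
Only numpy, scipy, OpenCV 4.12 (cv2) and the standard library are available. Lean on these libraries where they do the work, as an engineer would, in place of code of your own. Each camera call takes 0.05 s, during which the arm holds its last target. There are 200 camera calls.

## Working session

There is one attempt and no reset: what is moved stays moved. The work goes in short steps, Python scripts to look and compute and a tool call to move; the robot and the scene stay as the last step left them, time stands still between calls to the robot, and variables do not carry over. Pictures are saved under pics/ and viewed, about 8 in all and at most 12, crops included, and the job is handed in when it is done.

Besides the shell and the picture viewer there is one more tool, called as a command line: name --argument value ..., lists and objects as JSON in quotes. carry_out: Moves the arm, as the interface text tells. Its arguments: {"type":"object","properties":{"motion":{"type":"array","items":{"type":"array"}},"grip":{"type":"number"},"squeeze":{"type":"number"}},"required":["motion"]}

```bash
mkdir -p pics
cat > h.py <<'E'
import numpy as np, cv2
from bench import get_state, eyes, ticket
def snap(name,fn=None):
    d=eyes.get_image(name); 
    if fn: cv2.imwrite('pics/'+fn,d['pixels'])
    return d
def ray(d,u,v,z):
    K=np.array(d['mtx']);T=np.array(d['extrinsics'])
    r=T[:3,:3]@np.linalg.solve(K,[u,v,1]);o=T[:3,3]
    return o+r*(z-o[2])/r[2]
def proj(d,p):
    K=np.array(d['mtx']);T=np.array(d['extrinsics'])
    c=K@(T[:3,:3].T@(np.array(p)-T[:3,3]));return c[:2]/c[2]
E
python3 - <<'E'
from h import *
for n in('top','side'):
    d=snap(n,n+'1.png');print(n,np.round(d['extrinsics'],3).tolist(),np.array(d['mtx'])[0,0])
s=get_state();print(s)
E
```

```text
top [[0.021, -0.994, 0.103, 0.405], [-0.999, -0.018, 0.029, 0.013], [-0.027, -0.104, -0.994, 1.371], [0.0, 0.0, 0.0, 1.0]] 441.725152348309
side [[0.86, -0.399, 0.318, 0.191], [-0.51, -0.657, 0.555, -0.6], [-0.012, -0.64, -0.768, 0.972], [0.0, 0.0, 0.0, 1.0]] 384.814629551502
{'time': 0.1, 'joint_positions': array([ 1.3510902 ,  0.32177558, -0.07010799,  1.45158323,  0.02259747,
        1.37081525, -0.05691147]), 'qd': array([-0.00046343, -0.00075231,  0.00167063, -0.00175162, -0.0004929 ,
       -0.00147683, -0.00138467]), 'joint_torque': array([-3.89675006e-04, -4.92571270e+01, -4.05841051e-01, -3.13394308e+01,
       -6.40732865e-02,  3.95496364e-02,  7.07733238e-05]), 'position': array([ 0.15044035, -0.6318191 ,  0.22153856]), 'tool_rot': array([-2.46459952e+00,  1.94648219e+00,  2.29162312e-03]), 'ft_force': array([ 0.16141091, -0.05887432,  0.02137751]), 'torque': array([0.02126488, 0.05452668, 0.04484384]), 'grip_width': 0.9997925505431261}
```

View pics/top1.png

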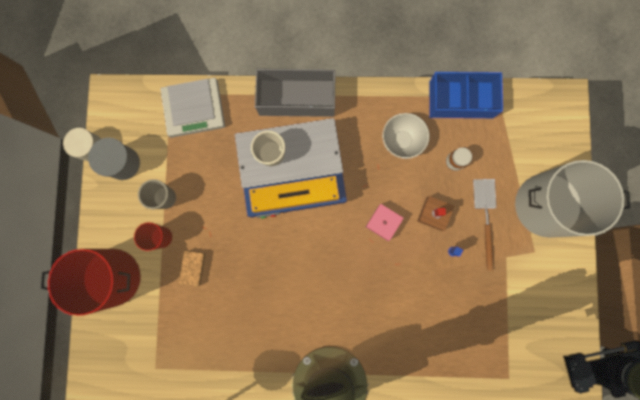

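View pics/side1.png

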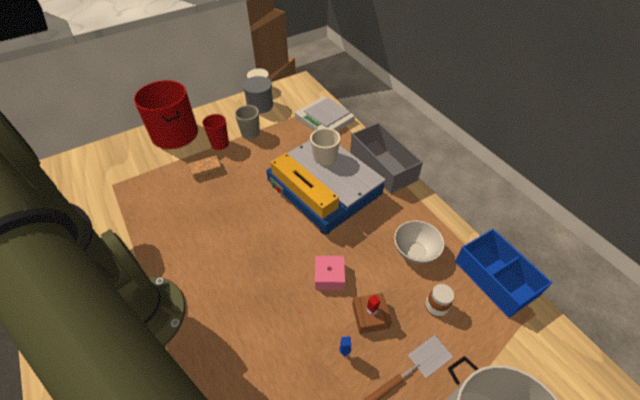

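The top view shows the red pin in the wooden stand at about (439,212) and the lock box slot at about (294,194). The blue look-alike is at (456,251). The side view shows the pin at (373,304) and the slot at (303,178). Next I'll enlarge both in each view.

```bash
cat > comp.py <<'E'
from h import *
t=cv2.imread('pics/top1.png');s=cv2.imread('pics/side1.png')
def c(im,u,v,w,h,f): return cv2.resize(im[v:v+h,u:u+w],None,fx=f,fy=f,interpolation=cv2.INTER_CUBIC)
A=np.hstack([c(t,405,185,66,60,6),c(s,340,280,66,60,6)])
B=np.hstack([c(t,236,165,132,60,3),c(s,256,140,132,60,3)])
cv2.imwrite('pics/comp1.png',np.vstack([A,B]))
E
python3 comp.py
```

```text
(no output)
```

View pics/comp1.png

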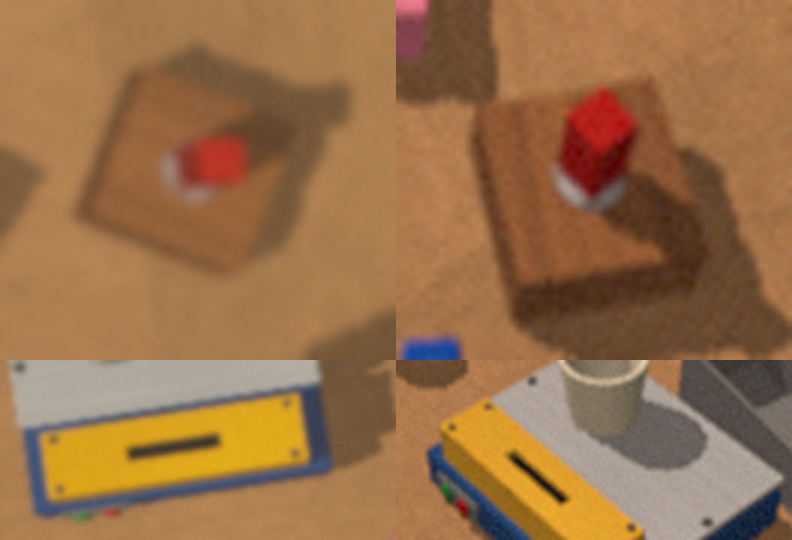

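```bash
cat > loc.py <<'E'
from h import *
from scipy.optimize import minimize
def soft(im,box):
    u,v,w,h=box; f=im[v:v+h,u:u+w].astype(float)
    r=f[...,2]-np.maximum(f[...,1],f[...,0]); return r
def model(d,box,x,y,z0,yaw,F=8,size=(.022,.022,.05)):
    a,b,hh=size;c,s=np.cos(yaw),np.sin(yaw)
    P=[proj(d,[x+c*i*a/2-s*j*b/2,y+s*i*a/2+c*j*b/2,z0+k*hh]) for i in(-1,1) for j in(-1,1) for k in(0,1)]
    P=(np.array(P)-box[:2]+.5)*F
    m=np.zeros((box[3]*F,box[2]*F),np.uint8)
    cv2.fillConvexPoly(m,cv2.convexHull(np.round(P*16).astype(np.int32)),255,shift=4)
    m=cv2.GaussianBlur(m,(0,0),F*.7)
    return cv2.resize(m,(box[2],box[3]),interpolation=cv2.INTER_AREA)/255.
if __name__=='__main__':
    D={n:snap(n) for n in('top','side')}
    B={'top':(425,195,30,30),'side':(358,288,30,34)}
    for n in B:
        u,v,w,h=B[n]; f=D[n]['pixels'][v:v+h,u:u+w].astype(float)
        D[n]['t']=((f[...,2]-1.0*f[...,1]>75)&(f[...,1]<75)).astype(float); print(n,D[n]['t'].sum())
    def cost(p,ns):
        return sum(((model(D[n],B[n],p[0],p[1],.051,p[2])-D[n]['t'])**2).sum() for n in ns)
    for ns in(['top'],['side'],['top','side']):
        best=min((minimize(cost,[*ray(D['side'],373,306,.076)[:2],y],args=(ns,),method='Nelder-Mead',options=dict(initial_simplex=[[a,b,c] for a,b,c in np.array([*ray(D['side'],373,306,.076)[:2],y])+np.array([[0,0,0],[.01,0,0],[0,.01,0],[0,0,.3]])])) for y in(0,.4,.8,1.2)),key=lambda r:r.fun)
        print(ns,np.round(best.x,4),best.fun)
    for n,b in (('top',(270,180,48,28)),('side',(288,164,32,30))):
        u,v,w,h=b;g=D[n]['pixels'][v:v+h,u:u+w,2]
        m=(cv2.resize(g,None,fx=4,fy=4,interpolation=cv2.INTER_CUBIC)<110).astype(np.uint8)
        k,l,st,ce=cv2.connectedComponentsWithStats(m)
        i=1+np.argmax(st[1:,4]); (cx,cy),wh,a=cv2.minAreaRect(np.argwhere(l==i)[:,::-1].astype(np.float32))
        c=ce[i]; pts=cv2.boxPoints(((cx,cy),wh,a))
        f=lambda p:ray(D[n],(p[0]+.5)/4-.5+u,(p[1]+.5)/4-.5+v,.12)
        q=[f(p)[:2] for p in pts]
        print(n,k,st[1:].tolist(),'slot',np.round(f(c),4),np.round(f((cx,cy)),4))
        for i in range(2):
            e=q[i+1]-q[i];print(np.linalg.norm(e),np.arctan2(e[1],e[0]))
    print(np.degrees(cv2.Rodrigues(get_state()['tool_rot'])[0]@[1,0,0]),get_state()['time'])
E
python3 loc.py
```

```text
top 72.0
side 137.0
['top'] [ 0.517  -0.316   0.2599] 17.00095347943099
['side'] [ 0.516  -0.3073  0.5143] 29.08307574009996
['top', 'side'] [ 0.5151 -0.3095  0.3566] 66.49859284890425
top 4 [[0, 0, 129, 21, 440], [37, 42, 117, 28, 1384], [85, 94, 107, 18, 1038]] slot [0.5568 0.1114 0.12  ] [0.5568 0.1115 0.12  ]
0.08406475611937385 -1.397426413801688
0.008883478475299286 -2.965503742233661
side 3 [[23, 30, 76, 64, 905], [0, 95, 27, 25, 366]] slot [0.5552 0.1104 0.12  ] [0.555  0.1109 0.12  ]
0.009825928009889004 0.5082797754250279
0.08546183580970147 -1.3924204922029373
[ 13.27101617 -55.73761575  -0.06834131] 0.2
```

```bash
cat > loc2.py <<'E'
from loc import *
D={n:snap(n) for n in('top','side')}
B={'top':(425,195,30,30),'side':(358,288,30,34)}
for n in B:
    u,v,w,h=B[n]; f=D[n]['pixels'][v:v+h,u:u+w].astype(float)
    D[n]['t']=np.clip((.5-f[...,1]/f[...,2])/.28,0,1)*(f[...,2]>70); print(n,D[n]['t'].sum())
def cost(p,n): return ((model(D[n],B[n],p[0],p[1],.051,p[2])-D[n]['t'])**2).sum()
x0=np.array([.516,-.311])
for n in B:
    out=[]
    for yaw in np.arange(0,90,7.5):
        r=minimize(lambda q:cost([q[0],q[1],np.radians(yaw)],n),x0,method='Nelder-Mead',options=dict(initial_simplex=x0+np.array([[0,0],[.006,0],[0,.006]])))
        out.append((yaw,*np.round(r.x,4),round(r.fun,1)))
    print(n,*out,sep='\n')
rows=[]
for n in B:
    b=out if 0 else None
    u,v,w,h=B[n]
    p=[.516,-.311,.35]
    im=D[n]['pixels'][v:v+h,u:u+w]
    rows.append(cv2.resize(im,(390,440),interpolation=cv2.INTER_NEAREST)); 
cv2.imwrite('pics/zoom2.png',np.hstack(rows))
E
python3 loc2.py
```

```text
top 39.97335874028113
side 144.40294329437174
top
(np.float64(0.0), np.float64(0.5172), np.float64(-0.3154), np.float64(32.6))
(np.float64(7.5), np.float64(0.5168), np.float64(-0.3151), np.float64(30.3))
(np.float64(15.0), np.float64(0.5166), np.float64(-0.3153), np.float64(27.5))
(np.float64(22.5), np.float64(0.5169), np.float64(-0.3148), np.float64(27.7))
(np.float64(30.0), np.float64(0.5173), np.float64(-0.3153), np.float64(30.8))
(np.float64(37.5), np.float64(0.5181), np.float64(-0.3162), np.float64(33.1))
(np.float64(45.0), np.float64(0.5175), np.float64(-0.3159), np.float64(35.0))
(np.float64(52.5), np.float64(0.5172), np.float64(-0.3158), np.float64(36.8))
(np.float64(60.0), np.float64(0.518), np.float64(-0.3164), np.float64(37.3))
(np.float64(67.5), np.float64(0.5164), np.float64(-0.3157), np.float64(37.6))
(np.float64(75.0), np.float64(0.5176), np.float64(-0.3159), np.float64(36.6))
(np.float64(82.5), np.float64(0.5177), np.float64(-0.3158), np.float64(35.1))
side
(np.float64(0.0), np.float64(0.5155), np.float64(-0.3095), np.float64(22.8))
(np.float64(7.5), np.float64(0.5159), np.float64(-0.3094), np.float64(21.3))
(np.float64(15.0), np.float64(0.5158), np.float64(-0.3093), np.float64(19.2))
(np.float64(22.5), np.float64(0.5156), np.float64(-0.3095), np.float64(18.1))
(np.float64(30.0), np.float64(0.5162), np.float64(-0.3093), np.float64(18.2))
(np.float64(37.5), np.float64(0.5154), np.float64(-0.3098), np.float64(20.3))
(np.float64(45.0), np.float64(0.5155), np.float64(-0.309), np.float64(21.7))
(np.float64(52.5), np.float64(0.5157), np.float64(-0.3092), np.float64(20.4))
(np.float64(60.0), np.float64(0.5156), np.float64(-0.3093), np.float64(21.0))
(np.float64(67.5), np.float64(0.5156), np.float64(-0.3092), np.float64(22.2))
(np.float64(75.0), np.float64(0.5156), np.float64(-0.3094), np.float64(23.3))
(np.float64(82.5), np.float64(0.516), np.float64(-0.3091), np.float64(23.5))
```

View pics/zoom2.png

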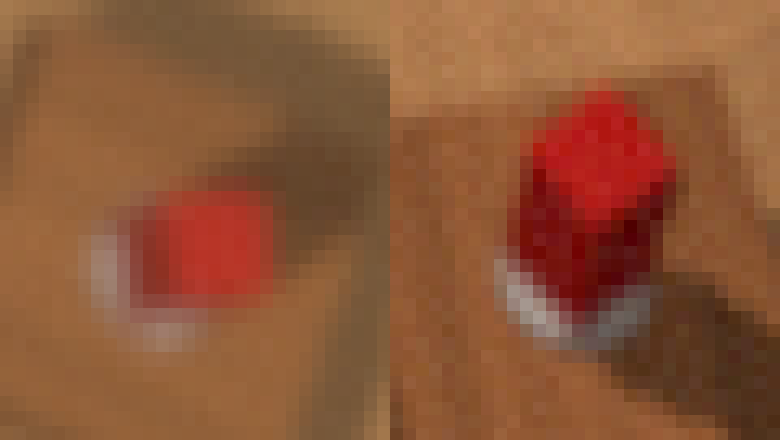

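Run:
```python
from h import *
d=snap('side');t=snap('top')
q=[ray(d,358+(x-390)/13-.5,288+y/12.94-.5,.101)[:2] for x,y in((600,88),(674,165),(598,222),(532,150))]
print(np.round(q,4),np.mean(q,0))
for i in range(4):
    e=q[(i+1)%4]-q[i];print(np.linalg.norm(e),np.degrees(np.arctan2(e[1],e[0]))%90)
q=[ray(t,425+x/13-.5,195+y/14.67-.5,.101)[:2] for x,y in((165,192),(270,180),(275,298),(172,305))]
print(np.mean(q,0))
for i in range(4):
    e=q[(i+1)%4]-q[i];print(np.linalg.norm(e),np.degrees(np.arctan2(e[1],e[0]))%90)
# collar ring bottom in side: centre at z=.045..051
R=cv2.Rodrigues(get_state()['tool_rot'])[0];print(R.round(3))
```

```text
[[ 0.5215 -0.2997]
 [ 0.5241 -0.3194]
 [ 0.5053 -0.3213]
 [ 0.5032 -0.3033]] [ 0.51353428 -0.31090918]
0.01987556522193372 7.335780807389483
0.018906477411024407 5.807289090178955
0.018067885593535362 6.461872909053355
0.01866987678938993 11.345392033895985
[ 0.51606797 -0.31303238]
0.02317060261791625 6.896358256928195
0.023112847343761643 2.173905912549685
0.022586123945514562 4.564624136265692
0.022153619580878275 3.53307434844391
[[ 0.232 -0.973 -0.   ]
 [-0.973 -0.232  0.   ]
 [-0.     0.    -1.   ]]
```

Combining both views, the pin is at about (0.515, -0.312) with a yaw of about 6°, and the slot centre is at about (0.556, 0.111) with a yaw of about 10°. I'll move above the pin now.

carry_out --motion '[[[0.02,0.018,0],0],[[0.05,0.044,0],-0.02],[[0.08,0.07,0],-0.03],[[0.11,0.096,0],-0.04],[[0.14,0.123,0],-0.05],[[0.17,0.149,0],-0.06],[[0.2,0.175,0],-0.07],[[0.23,0.202,0],-0.08],[[0.26,0.228,0],-0.09],[[0.29,0.254,0],-0.1],[[0.32,0.28,0],-0.11],[[0.345,0.302,0],-0.12],[[0.36,0.316,0],-0.13],[[0.365,0.32,0],-0.13],[[0.365,0.32,0],-0.13],[[0.365,0.32,0],-0.13]]' --grip -1

```text
time: 2.0
position: [0.5144, -0.314, 0.2225]
tool_rot: [2.331, -2.105, -0.0]
ft_force: [1.0, -0.4, -0.7]
grip_width: 1.003
```

carry_out --motion '[[[0,0.002,-0.02],0],[[0,0.002,-0.05],0],[[0,0.002,-0.08],0],[[0,0.002,-0.11],0],[[0,0.002,-0.135],0],[[0,0.002,-0.15],0],[[0,0.002,-0.16],0],[[0,0.002,-0.165],0],[[0,0.002,-0.165],0],[[0,0.002,-0.165],0]]'

```text
time: 3.0
position: [0.5163, -0.3108, 0.0587]
tool_rot: [-2.333, 2.103, -0.003]
ft_force: [0.3, -0.8, 0.5]
grip_width: 1.001
```

carry_out --motion '[[[0,0,0],0],[[0,0,0],0],[[0,0,0],0],[[0,0,0],0],[[0,0,0],0],[[0,0,0],0],[[0,0,0],0],[[0,0,0],0],[[0,0,0],0],[[0,0,0],0],[[0,0,0],0],[[0,0,0],0]]' --grip 1 --squeeze 20

```text
time: 4.2
position: [0.5155, -0.3105, 0.0576]
tool_rot: [2.333, -2.103, 0.0]
ft_force: [-0.3, -1.0, -0.2]
grip_width: 0.252
```

carry_out --motion '[[[0,0,0],0],[[0,0,0.005],0],[[0,0,0.015],0],[[0,0,0.03],0],[[0,0,0.05],0],[[0,0,0.075],0],[[0,0,0.1],0],[[0,0,0.125],0],[[0,0,0.145],0],[[0,0,0.155],0],[[0,0,0.16],0],[[0,0,0.16],0],[[0,0,0.16],0],[[0,0,0.16],0]]' --grip 1 --squeeze 30

```text
time: 5.6
position: [0.5149, -0.31, 0.2163]
tool_rot: [2.333, -2.103, -0.004]
ft_force: [0.3, 1.1, -2.5]
grip_width: 0.25
```

carry_out --motion '[[[0.002,0.015,0],0.005],[[0.005,0.04,0],0.01],[[0.009,0.075,0],0.02],[[0.013,0.11,0],0.03],[[0.018,0.15,0],0.04],[[0.023,0.19,0],0.05],[[0.028,0.23,0],0.06],[[0.033,0.27,0],0.07],[[0.037,0.31,0],0.075],[[0.041,0.34,0],0.075],[[0.044,0.365,0],0.075],[[0.046,0.38,0],0.075],[[0.0465,0.3866,0],0.075],[[0.0465,0.3866,0],0.075],[[0.0465,0.3866,-0.01],0.075],[[0.0465,0.3866,-0.02],0.075],[[0.0465,0.3866,-0.03],0.075],[[0.0465,0.3866,-0.03],0.075],[[0.0465,0.3866,-0.03],0.075],[[0.0465,0.3866,-0.03],0.075]]'

```text
time: 7.6
position: [0.5623, 0.0762, 0.1879]
tool_rot: [-2.41, 2.014, -0.001]
ft_force: [0.2, -0.3, -1.0]
grip_width: 0.246
```

Run:
```python
from h import *
s=get_state();print({k:np.round(s[k],4).tolist() for k in('position','tool_rot','ft_force','torque')})
p=s['position'];out=[]
for n,c in(('top',(265,165)),('side',(272,140))):
    d=snap(n,n+'2.png');print(n,[proj(d,[p[0],p[1],z]).round(1) for z in(p[2]-.052,.12)])
    out.append(cv2.resize(d['pixels'][c[1]:c[1]+70,c[0]:c[0]+56],None,fx=7,fy=7,interpolation=cv2.INTER_CUBIC))
cv2.imwrite('pics/comp3.png',np.hstack(out))
```

```text
{'position': [0.5623, 0.0762, 0.1879], 'tool_rot': [-2.4104, 2.0143, -0.0006], 'ft_force': [0.1864, -0.3356, -0.9735], 'torque': [0.0256, 0.0625, -0.0413]}
top [array([305.5, 191.2]), array([305.8, 191.9])]
side [array([310.5, 181.6]), array([310.6, 185.2])]
```

View pics/comp3.png

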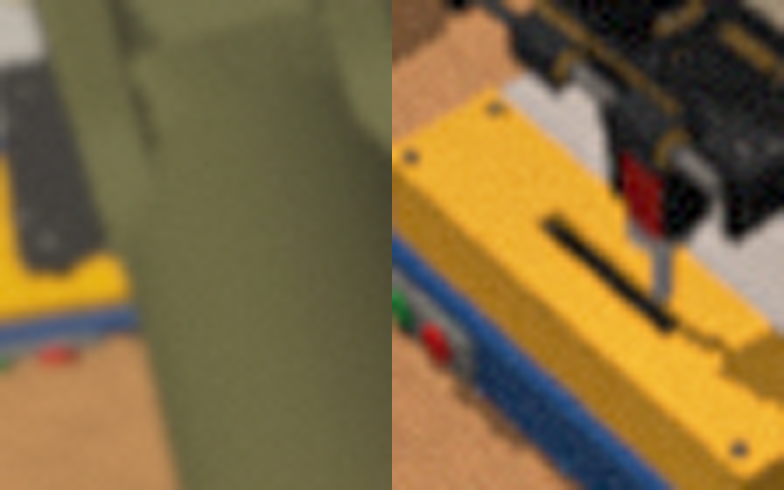

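The side view shows the shank tip at about (310,183), over the near end of the slot. It is within about 1 mm across the slot and near y = -35 mm, so I'll lower in small steps.

carry_out --motion '[[[0,-0.001,-0.005],0],[[0,-0.001,-0.01],0],[[0,-0.001,-0.014],0],[[0,-0.001,-0.014],0],[[0,-0.001,-0.014],0],[[0,-0.001,-0.014],0]]'

```text
time: 8.3
position: [0.5622, 0.0754, 0.1737]
tool_rot: [-2.411, 2.014, -0.0]
ft_force: [0.8, 0.3, -1.8]
grip_width: 0.252
```

carry_out --motion '[[[0,0,-0.0005],0],[[0,0,-0.001],0],[[0,0,-0.0015],0],[[0,0,-0.002],0],[[0,0,-0.002],0]]'

```text
time: 8.8
position: [0.562, 0.0752, 0.1715]
tool_rot: [2.411, -2.014, -0.0]
ft_force: [0.8, -0.5, -1.2]
grip_width: 0.25
```

carry_out --motion '[[[0,0,-0.0005],0],[[0,0,-0.001],0],[[0,0,-0.0015],0],[[0,0,-0.0015],0]]'

```text
time: 9.2
position: [0.562, 0.0752, 0.17]
tool_rot: [2.411, -2.014, -0.0]
ft_force: [-0.5, -0.1, -1.7]
grip_width: 0.249
```

Run:
```python
from h import *
s=get_state();print({k:np.round(s[k],4).tolist() for k in('position','ft_force','torque')})
```

```text
{'position': [0.562, 0.0752, 0.17], 'ft_force': [-0.5122, -0.0617, -1.7481], 'torque': [-0.0431, 0.0014, -0.0495]}
```

carry_out --motion '[[[0,0,-0.0005],0],[[0,0,-0.001],0],[[0,0,-0.0015],0],[[0,0,-0.002],0],[[0,0,-0.002],0]]'

```text
time: 9.7
position: [0.562, 0.0752, 0.168]
tool_rot: [2.411, -2.014, -0.0]
ft_force: [1.1, -0.5, -1.1]
grip_width: 0.251
```

carry_out --motion '[[[0,0,-0.0005],0],[[0,0,-0.001],0],[[0,0,-0.0015],0],[[0,0,-0.002],0],[[0,0,-0.002],0]]'

```text
time: 10.2
position: [0.562, 0.0752, 0.166]
tool_rot: [2.411, -2.014, -0.0]
ft_force: [0.8, -0.9, -1.9]
grip_width: 0.249
```

carry_out --motion '[[[0,0,-0.001],0],[[0,0,-0.003],0],[[0,0,-0.005],0],[[0,0,-0.007],0],[[0,0,-0.009],0],[[0,0,-0.011],0],[[0,0,-0.012],0],[[0,0,-0.012],0],[[0,0,-0.012],0]]'

```text
time: 11.1
position: [0.5621, 0.0753, 0.1541]
tool_rot: [2.411, -2.014, 0.0]
ft_force: [-0.7, 0.4, -1.9]
grip_width: 0.25
```

carry_out --motion '[[[0,0,-0.001],0],[[0,0,-0.002],0],[[0,0,-0.003],0],[[0,0,-0.003],0],[[0,0,-0.003],0]]'

```text
time: 11.6
position: [0.5622, 0.0753, 0.1513]
tool_rot: [-2.411, 2.014, -0.0]
ft_force: [0.3, 0.2, 0.4]
grip_width: 0.254
```

carry_out --motion '[[[0,0,-0.0005],0],[[0,0,-0.001],0],[[0,0,-0.0015],0],[[0,0,-0.002],0],[[0,0,-0.002],0],[[0,0,-0.002],0]]'

```text
time: 12.2
position: [0.5622, 0.0753, 0.1492]
tool_rot: [-2.411, 2.014, -0.0]
ft_force: [-0.4, 0.0, 1.3]
grip_width: 0.256
```

The tip is in contact with the bar at about 2.7 N. I'll slide along the slot.

carry_out --motion '[[[-0.0001,0.0005,-0.001],0],[[-0.0003,0.0015,-0.001],0],[[-0.0005,0.0025,-0.001],0],[[-0.0006,0.0035,-0.001],0],[[-0.0007,0.0039,-0.001],0],[[-0.0007,0.0039,-0.001],0]]'

```text
time: 12.8
position: [0.561, 0.0801, 0.1477]
tool_rot: [-2.411, 2.013, 0.002]
ft_force: [0.9, -0.8, -1.9]
grip_width: 0.25
```

Run:
```python
from h import *
s=get_state();print({k:np.round(s[k],4).tolist() for k in('position','ft_force','torque')})
```

```text
{'position': [0.561, 0.0801, 0.1477], 'ft_force': [0.8964, -0.7535, -1.8597], 'torque': [-0.0733, -0.2898, 0.0186]}
```

The downward force has vanished, so the tip may have dropped into the hole. I'll lower a little to confirm.

carry_out --motion '[[[0,0,-0.0005],0],[[0,0,-0.001],0],[[0,0,-0.0015],0],[[0,0,-0.0015],0],[[0,0,-0.0015],0]]'

```text
time: 13.3
position: [0.5611, 0.0797, 0.1463]
tool_rot: [-2.411, 2.014, 0.001]
ft_force: [0.5, 1.1, -2.6]
grip_width: 0.251
```

carry_out --motion '[[[0,0,-0.001],0],[[0,0,-0.002],0],[[0,0,-0.003],0],[[0,0,-0.004],0],[[0,0,-0.004],0],[[0,0,-0.004],0]]'

```text
time: 13.9
position: [0.5613, 0.0794, 0.1426]
tool_rot: [-2.411, 2.014, 0.0]
ft_force: [-1.4, 1.5, 0.0]
grip_width: 0.249
```

carry_out --motion '[[[0,0.0,0],0],[[0,0.0005,0],0],[[0,0.001,0],0],[[0,0.001,0],0],[[0,0.001,0],0]]'

```text
time: 14.4
position: [0.5613, 0.0798, 0.1425]
tool_rot: [2.41, -2.014, 0.0]
ft_force: [-0.1, 0.7, -1.0]
grip_width: 0.246
```

carry_out --motion '[[[0,0,-0.001],0],[[0,0,-0.002],0],[[0,0,-0.003],0],[[0,0,-0.004],0],[[0,0,-0.005],0],[[0,0,-0.005],0],[[0,0,-0.005],0]]'

```text
time: 15.1
position: [0.5613, 0.08, 0.1374]
tool_rot: [2.411, -2.014, -0.0]
ft_force: [0.4, 0.7, -2.0]
grip_width: 0.248
```

Run:
```python
from h import *
s=get_state();print({k:np.round(s[k],4).tolist() for k in('position','ft_force','torque')})
d=snap('side','side3.png');cv2.imwrite('pics/crop4.png',cv2.resize(d['pixels'][150:210,275:345],None,fx=8,fy=8,interpolation=cv2.INTER_CUBIC))
```

```text
{'position': [0.5613, 0.08, 0.1374], 'ft_force': [0.4351, 0.7338, -2.0077], 'torque': [0.213, -0.0468, -0.0107]}
```

View pics/crop4.png

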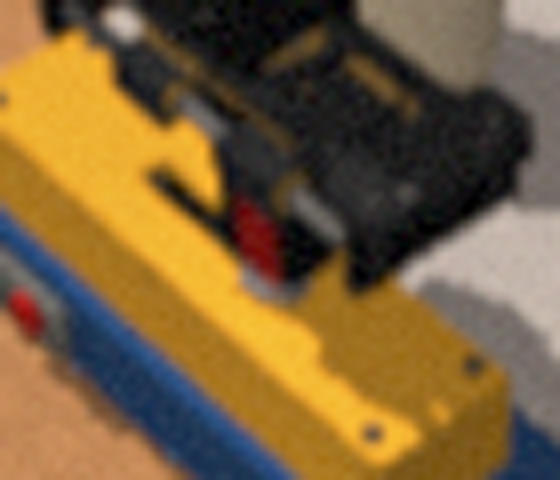

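The crop shows the pin in the slot with its collar just above the box at about (310,184). The shank has met no resistance below the bar, so I'll lower to contact.

carry_out --motion '[[[0,0,-0.001],0],[[0,0,-0.002],0],[[0,0,-0.003],0],[[0,0,-0.004],0],[[0,0,-0.0045],0],[[0,0,-0.0045],0],[[0,0,-0.0045],0]]'

```text
time: 15.85
position: [0.5613, 0.0801, 0.133]
tool_rot: [2.411, -2.014, -0.0]
ft_force: [-0.5, 1.8, -1.6]
grip_width: 0.25
```

carry_out --motion '[[[0,0,-0.0005],0],[[0,0,-0.001],0],[[0,0,-0.001],0],[[0,0,-0.001],0]]'

```text
time: 16.25
position: [0.5614, 0.0801, 0.1325]
tool_rot: [2.411, -2.014, 0.0]
ft_force: [-1.7, -0.3, 3.2]
grip_width: 0.25
```

carry_out --motion '[[[0,0,-0.0005],0],[[0,0,-0.0005],0],[[0,0,-0.0005],0]]'

```text
time: 16.55
position: [0.5614, 0.0801, 0.1325]
tool_rot: [2.411, -2.014, 0.001]
ft_force: [-3.4, -0.8, 7.2]
grip_width: 0.248
```

The collar is seated: the force rises with no further travel. I'll ease off, release and rise.

carry_out --motion '[[[0,0,0.0007],0],[[0,0,0.0007],0],[[0,0,0.0007],0]]'

```text
time: 16.85
position: [0.5614, 0.0801, 0.1325]
tool_rot: [2.411, -2.014, 0.0]
ft_force: [-2.5, -0.9, 4.0]
grip_width: 0.252
```

carry_out --motion '[[[0,0,0],0],[[0,0,0],0],[[0,0,0],0],[[0,0,0],0],[[0,0,0],0],[[0,0,0],0],[[0,0,0],0],[[0,0,0],0]]' --grip 0

```text
time: 17.65
position: [0.5614, 0.0802, 0.1323]
tool_rot: [2.411, -2.014, 0.0]
ft_force: [0.1, 0.1, -0.2]
grip_width: 0.494
```

carry_out --motion '[[[0,0,0.005],0],[[0,0,0.015],0],[[0,0,0.03],0],[[0,0,0.05],0],[[0,0,0.075],0],[[0,0,0.1],0],[[0,0,0.12],0],[[-0.02,-0.03,0.13],0],[[-0.03,-0.07,0.13],0],[[-0.04,-0.11,0.13],0],[[-0.05,-0.15,0.13],0],[[-0.05,-0.19,0.13],0],[[-0.05,-0.22,0.13],0],[[-0.05,-0.24,0.13],0],[[-0.05,-0.24,0.13],0],[[-0.05,-0.24,0.13],0]]'

```text
time: 19.25
position: [0.5117, -0.1592, 0.2633]
tool_rot: [-2.41, 2.014, -0.001]
ft_force: [0.3, -0.3, 0.4]
grip_width: 0.503
```

Run:
```python
from h import *
t=snap('top','top5.png')['pixels'];s=snap('side','side5.png')['pixels']
f=lambda a,u,v:cv2.resize(a[v:v+60,u:u+80],None,fx=5,fy=5,interpolation=cv2.INTER_CUBIC)
cv2.imwrite('pics/comp5.png',np.vstack([np.hstack([f(t,260,155),f(s,265,140)]),cv2.resize(s[60:340,120:],(800,430))[:300]]))
```

```text
(no output)
```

View pics/comp5.png

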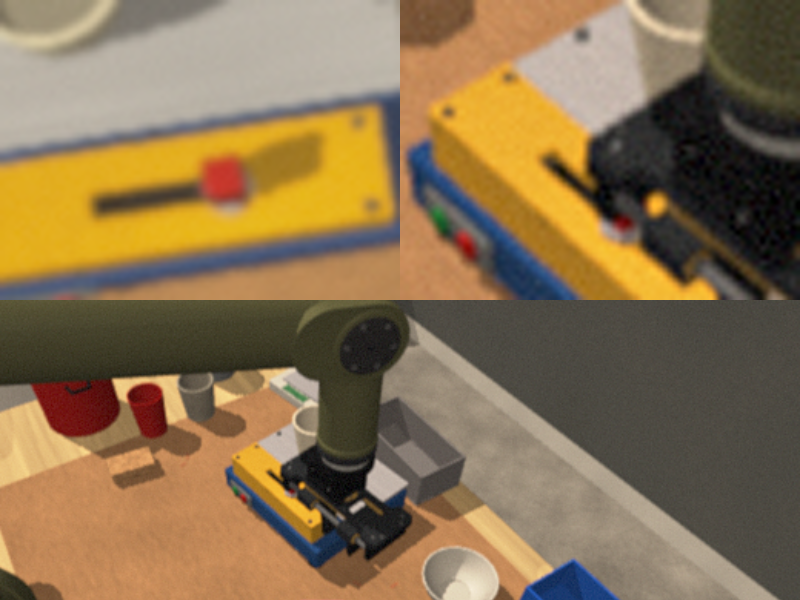

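```bash
python3 -c "
from h import *
print(ticket.close_job())"
```

```text
the job is handed in; nothing more can be done
None
```

The pin is home in the lock box, released and upright, and I handed the job in at about 19 s of the 72 s allowed.

- **Pick-up:** I gripped the red pin by its handle in the wooden stand and lifted it out.
- **Finding the hole:** I lowered the tip into the slot near its -y end and pressed lightly on the bar, at about 3 N. I slid it about 4–5 mm along +y until the downward force vanished. Lowering it from there met no steady resistance.
- **Seating:** The collar came to rest at TCP z = 0.1325 m, which puts the tip about 0.5 mm above its nominal home height. That is about 19.5 mm below the bar's upper face, deeper than the bar's 12 mm hard stop, so the tip must be through the hole. Pressing gently then raised the force to about 9 N net of the pin's weight with no further travel; that load is on the collar.
- **Last checks:** In the final top view the pin stands upright in the slot with its collar on the box, and the gripper is well clear. The pot was only partly in view but looked unmoved. The final side view was partly hidden by the gripper, so I judged uprightness from the top view alone.
- **Force limits:** I saw forces only at the end of each move, with about 1 N of noise. Those on the shank stayed within about 4 N, but I can't rule out brief peaks in between.

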